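Make up two shoe-finishing kits

ROBOT

A 6-joint arm with a two-finger parallel gripper is mounted at the origin on a cart in front of the work surface, level with it; the furniture and walls round the work are solid. World frame = base frame: x ahead of the robot, y to its left, z up, the work surface at z = 0. Lengths are in m, angles in degrees, forces in N, time in s.
With the tool pointing down it reaches from about 0.4 to 0.825 m from the base axis. Payload 7 kg.
Tool frame: the origin (TCP) lies midway between the tips of the shut fingers; the grasp point (between the pads) lies 19 mm behind it; z points along the fingers, y is the line along which they close (so a half turn about z gives the same grasp; the last joint's range is limited). The gripper opens to 88 mm and grips with 3 to 60 N. Pads are 19 mm wide; open, the fingers measure 130 mm over their backs; the gripper's body (78 mm by 193 mm) begins 47 mm behind the grasp point.
Start: joints at [-47.378, 20.546, 0.682, 0, -70.136, -16.507], TCP at [0.297, -0.606, 0.227] pointing down, gripper open.
Joint ranges: [-176.03, 176.03], [-82.01, 121.73], [-58.28, 71.71], [-173.87, 95.51], [-174.79, -0.11], [-173.66, 173.66]. Speed limits (degrees/s): [136.94, 136.94, 172.46, 180, 180, 180].

INTERFACE

Orientations are given as [roll, pitch, yaw] about the fixed x, y, z axes, in that order (R = Rz(yaw) Ry(pitch) Rx(roll)).
In Python, from plant import ctrl gives the robot as it stands. The module is installed in compiled form; this text tells all that it offers.
- The arm moves only by the tool send_rows, never from a script. Its argument "plan" is a list that holds one entry, the list of rows, each a list of 6 numbers: the shift along the tool's x, y, z in cm, then the turn, a rotation vector about the tool's x, y, z in degrees. A call has 1 to 8 rows; each row is the pose to reach, as a shift and turn from the pose commanded when the call began, along the tool's axes at that moment; what a row does not reach only later rows make up. A row lasts 1/12 s, in which the tool goes at most 41.7 mm and 7.16 degrees, less where a joint would pass 70% of its speed; a pose out of reach is approached as far as the arm can. A call with a gripper value outside its range is refused whole. "fingers" is the opening, from 0 (shut) to 1 (fully open), set as the call begins (left out, the last holds). The fingers move at their own pace and stop on an object; the grip force is fixed at half the most. Time passes only in rows, so rows that repeat a pose let the fingers close. It gives the time, the measured TCP pose, the force, the opening and the grip force at its end, in the units of the state.
- ctrl.get_obs(): the state, without advancing time (a new reading comes with each control period).
- ctrl.snapshot(name): name is "side" or "top"; returns a dict with "img" (384x512x3 uint8, red, green, blue), "K" (3x3 intrinsics, pixels), "pose" (4x4, takes a point from camera to world coordinates). Camera axes: x right, y down, z forward; pixel columns grow to the right and rows downward; lengths in m; the calibration is good to about 2 mm. A picture is of the moment at which its call begins. There is no depth.
- ctrl.close_job(): hands the job in; it is judged then, once.
The state is a dict: "clock": time; "joint_pos": joint angles; "qvel": joint speeds; "tau": joint torques, N m; "tool_pos": TCP position; "orientation": TCP orientation; "force": force on the tool from outside, world axes, zero at the start; "moment": the same for the moment, N m; "opening": finger opening in m; "gripper_force": force on a finger pad.
Only numpy, scipy, OpenCV 4.12 (cv2) and the standard library are available. Lean on these libraries where they do the work, as an engineer would, in place of code of your own. Each camera call takes 0.05 s, during which the arm holds its last target. There are 200 camera calls.

TASK

Make up two kits on the boards from the stock standing in a row along the front edge of the table. The red board gets the spool of pink thread in its small round recess, the yellow wax cake in its large round recess and the grey abrasive block in its rectangular recess; the blue board gets the spool of white thread in its small round recess and the rolled measuring tape in its large round recess, its rectangular one staying empty. Seat everything flat on the recess floors the way up it stands now, let go of it all, and leave the blue chalk, the tack tin and the oil bottle where they are.

Things in the scene. Friction and masses are not known exactly. Their poses are not given: they have to be found in the camera images.
- red_board: red board fixed to the table, 94 (x) x 214 (y) x 14 mm, origin centre of underside, yaw within 0.2 rad. Three black-floored recesses 5 mm deep (floor 9 mm above the table) at x = 0: small round, 50 mm across, at y = -72 mm; large round, 72 mm across, at y = +1 mm; rectangular, 62 mm along x, 46 mm along y, at y = +74 mm.
- blue_board: blue board fixed to the table, 94 (x) x 214 (y) x 14 mm, origin centre of underside, yaw within 0.2 rad. Three black-floored recesses 5 mm deep (floor 9 mm above the table) at x = 0: small round, 50 mm across, at y = -72 mm; large round, 72 mm across, at y = +1 mm; rectangular, 62 mm along x, 46 mm along y, at y = +74 mm.
- pink_spool: wooden spool wound with pink thread, a round pink label on its upper end, round, 33 mm across, 40 mm high, standing on end. Loose, in the row along the front edge (nearest the robot). Origin: centre of its underside, z up.
- white_spool: wooden spool wound with white thread, a round white label on its upper end, round, 33 mm across, 40 mm high, standing on end. Loose, in the row along the front edge (nearest the robot). Origin: centre of its underside, z up.
- wax_cake: yellow-brown round cake of wax, 45 mm across, 14 mm high, lying flat. Loose, in the row along the front edge (nearest the robot). Origin: centre of its underside, z up.
- measuring_tape: pale yellow rolled measuring tape with black spiral lines, a flat solid roll 53 mm across, 16 mm high (not the like one fixed at the back left). Loose, in the row along the front edge (nearest the robot). Origin: centre of its underside, z up.
- abrasive_block: grey-brown abrasive block, 28 mm (its x) by 44 mm (its y) by 17 mm high (not the like one fixed at the back left). Its long side must lie along the board's x to fit the rectangular recess. Loose, in the row along the front edge (nearest the robot). Origin: centre of its underside, z up.
- tailor_chalk: bystander, not to be moved: blue piece of tailor's chalk, 42 x 48 x 6 mm, flat on the table at the left of the stock. Origin: centre of the underside.
- tack_tin: bystander, not to be moved: open round grey tin of tacks, 64 mm across, 20 mm high, at the left of the boards. Origin: centre of the underside.
- oil_bottle: bystander, not to be moved: small round bottle with amber oil and a blue cap, 72 mm across, 100 mm high, at the far right. Origin: centre of the underside.

How it is judged:
By the outcome, as a careful person would: the job done as asked, in the order asked, and still so for the second after the job is handed in, with the robot touching nothing.
It also fails if it takes over 104 s, if anything falls off the work surface, if the arm or the gripper's body presses on something with over 40 N, if the wrist force passes 120 N, or if a joint passes its speed limit or range.

## Working session

There is one attempt and no reset: what is moved stays moved. The work goes in short steps, Python scripts to look and compute and a tool call to move; the robot and the scene stay as the last step left them, time stands still between calls to the robot, and variables do not carry over. Pictures are saved under pics/ and viewed, at most 14 in all, crops included, and the job is handed in when it is done.

Besides the shell and the picture viewer there is one more tool, called after ">>>" in YAML: its name, and indented under it one key for each argument. send_rows: Moves the arm, as the interface text tells. Its arguments: {"type":"object","properties":{"plan":{"type":"array","items":{"type":"array","items":{"type":"array","items":{"type":"number"}}}},"fingers":{"type":"number"}},"required":["plan"]}

```bash
ls; mkdir -p pics; python3 - <<'E'
from plant import ctrl
import cv2,numpy as np
for n in("top","side"):
    s=ctrl.snapshot(n);cv2.imwrite(f"pics/{n}0.png",s["img"][:,:,::-1]);np.savez(f"{n}.npz",**s)
    print(n,s["K"].round(1).tolist(),s["pose"].round(4).tolist())
    cv2.imwrite(f"pics/{n}0b.png",cv2.resize(s["img"][:,:,::-1],(800,600),interpolation=cv2.INTER_CUBIC))
print(ctrl.get_obs())
E
```

```text
pics
top [[393.9, 0.0, 252.2], [0.0, 393.9, 192.9], [0.0, 0.0, 1.0]] [[-0.0029, -0.9821, 0.1885, 0.4122], [-0.9999, -0.0001, -0.0163, 0.174], [0.016, -0.1885, -0.9819, 0.9855], [0.0, 0.0, 0.0, 1.0]]
side [[365.0, 0.0, 251.8], [0.0, 365.0, 188.3], [0.0, 0.0, 1.0]] [[0.9746, -0.1258, 0.1855, 0.4241], [-0.2241, -0.5355, 0.8142, -0.5717], [-0.0031, -0.8351, -0.5501, 0.5193], [0.0, 0.0, 0.0, 1.0]]
{'clock': 0.1, 'joint_pos': array([-4.73785313e+01,  2.05864124e+01,  6.38121400e-01, -1.76146199e-02,
       -7.01341869e+01, -1.65050925e+01]), 'qvel': array([ 0.05090165, -0.13262628,  0.18487641,  0.14589161,  0.05039917,
        0.03666444]), 'tau': array([-1.94712506e-03, -5.84162593e+01,  2.93751472e+01,  7.01549113e+00,
        1.01362600e-02, -6.80524795e-05]), 'tool_pos': array([ 0.29689661, -0.60571372,  0.22572027]), 'orientation': array([ 1.79916216e+02, -7.55676756e-03, -1.53889616e+02]), 'force': array([-0.44362626,  0.07734903,  0.27030016]), 'moment': array([ 0.01217945,  0.01123   , -0.03600512]), 'gripper_force': 0.0, 'opening': 0.08753407034694113}
```

View pics/top0b.png

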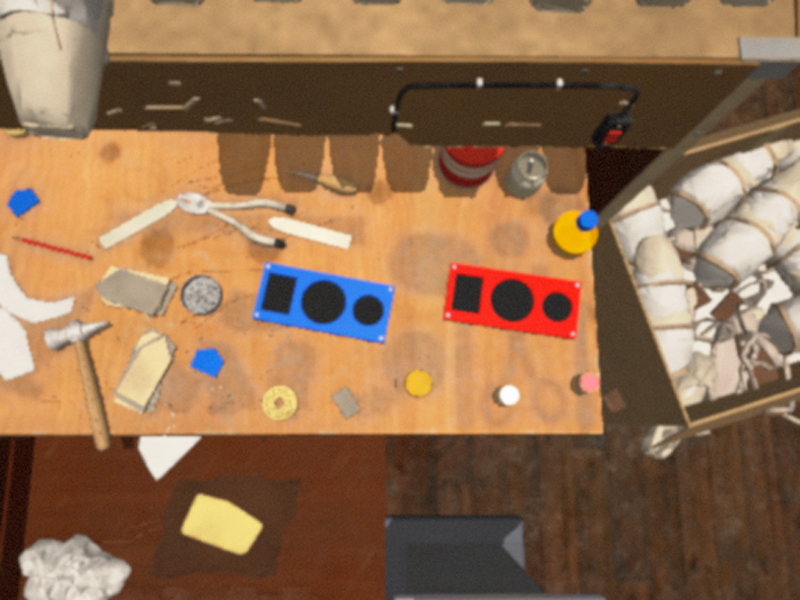

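View pics/side0b.png

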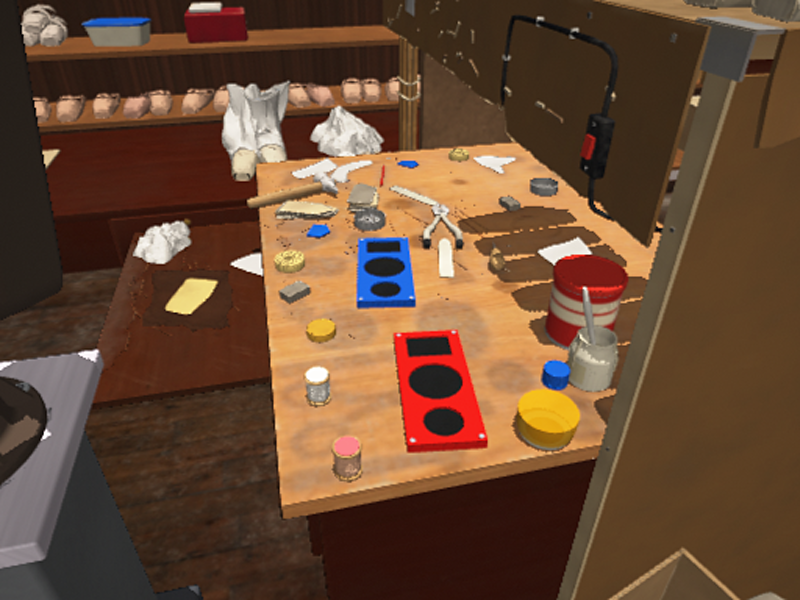

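The top view shows blue board at about (324,302), red board at (512,300), and stock row at rows 383–403: tape (280,403), block (346,402), wax (419,383), white (509,395), pink (589,382). Next I measure these by colour segmentation.

```bash
cat > h.py <<'E'
import numpy as np,cv2
def proj(s,uv,z):
    """pixel -> world point on plane z"""
    d=s["pose"][:3,:3]@np.linalg.inv(s["K"])@[uv[0],uv[1],1]; o=s["pose"][:3,3]
    return (o+d*(z-o[2])/d[2])[:2]
def pix(s,p):
    q=s["pose"][:3,:3].T@(np.asarray(p)-s["pose"][:3,3]); q=s["K"]@q; return q[:2]/q[2]
def blob(mask,uv,r):
    m=np.zeros(mask.shape,np.uint8);cv2.circle(m,(int(uv[0]),int(uv[1])),r,1,-1);m&=mask.astype(np.uint8)
    n,l,st,c=cv2.connectedComponentsWithStats(m);i=1+np.argmax(st[1:,4]);return c[i],st[i,4],(l==i)
E
python3 - <<'E'
from h import *
s=dict(np.load("top.npz"));im=s["img"];hsv=cv2.cvtColor(im,cv2.COLOR_RGB2HSV);H,S,V=[hsv[:,:,i].astype(int) for i in range(3)]
k=512/800
print("hsv at",[(n,hsv[int(v*k),int(u*k)].tolist()) for n,u,v in [("tape",268,403),("blk",346,402),("wax",419,383),("wh",509,395),("pk",589,382),("bg",460,395),("bg2",370,380),("bg3",310,403)]])
vis=im[:,:,::-1].copy()
for n,c,z in(("red",(H<8)|(H>172),.014),("blue",(H>100)&(H<125),.014)):
    u,v={"red":(512,300),"blue":(324,302)}[n]
    c0=c&(S>150)&(V>60)
    _,_,m=blob(c0,(u*k,v*k),60)
    cs,_=cv2.findContours(m.astype(np.uint8),cv2.RETR_EXTERNAL,cv2.CHAIN_APPROX_NONE)
    P=np.array([proj(s,p[0],z) for p in max(cs,key=len)],np.float32)
    print(n,cv2.minAreaRect(P))
    for x in (-72,1,74):
        pass
    dark=(V<50)
    for (uu,vv) in {"red":[(557,307),(512,300),(467,294)],"blue":[(369,310),(324,302),(279,294)]}[n]:
        ce,a,mm=blob(dark,(uu*k,vv*k),20);print(n,ce,a,proj(s,ce,.009).round(4))
E
python3 - <<'E'
import cv2
a=cv2.imread("pics/top0.png")[225:275,165:395]
b=cv2.resize(a,None,fx=3.47,fy=3.47,interpolation=cv2.INTER_CUBIC)
a2=a[:, :115];a3=a[:,115:]
cv2.imwrite("pics/crop1.png",cv2.vconcat([cv2.resize(x,(690,300),interpolation=cv2.INTER_CUBIC) for x in(a2,a3)]))
E
```

```text
hsv at [('tape', [23, 121, 237]), ('blk', [17, 62, 176]), ('wax', [22, 209, 242]), ('wh', [120, 1, 254]), ('pk', [179, 102, 254]), ('bg', [14, 129, 215]), ('bg2', [15, 123, 228]), ('bg3', [14, 140, 222])]
red ((0.6015675067901611, -0.03266212344169617), (0.21636982262134552, 0.09753169864416122), 81.47306823730469)
red [356.03932584 196.10674157] 178 [ 0.5915 -0.1051]
red [327.32574032 191.88154897] 439 [ 0.6024 -0.0326]
red [298.57454545 187.48363636] 275 [0.6138 0.0401]
blue ((0.5977336764335632, 0.27136844396591187), (0.2099364995956421, 0.091225266456604), 79.11641693115234)
blue [235.14358974 198.29230769] 195 [0.5859 0.2007]
blue [206.59179266 192.9524838 ] 463 [0.5996 0.2727]
blue [178.15540541 187.55067568] 296 [0.6135 0.3446]
```

View pics/crop1.png

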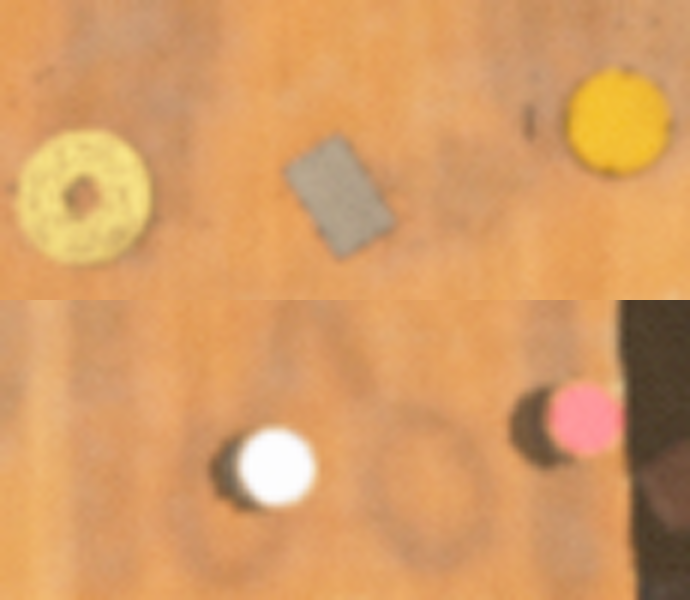

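```bash
python3 - <<'E'
from h import *
s=dict(np.load("top.npz"));t=dict(np.load("side.npz"))
U=lambda x,y:(165+x/6-.5,225+y/6-.5)
D=lambda x,y:(280+x/6-.5,225+(y-300)/6-.5)
for n,p,z in [("tape",U(84,197),.016),("blk",U(340.5,196.5),.017),("wax",U(617,121),.014),("white",D(276,467),.04),("pink",D(586,418),.04)]:
    w=proj(s,p,z);print(n,w.round(4),"predicted side px(800)",(pix(t,[*w,z])*1.5625).round(1))
c=[proj(s,U(*q),.017) for q in((337,134),(286,172),(343,259),(396,219))]
print("blk long",np.degrees(np.arctan2(*( (c[2]+c[3]-c[0]-c[1])[::-1]))), np.linalg.norm(c[2]-c[1]),np.linalg.norm(c[1]-c[0]))
print("bottle cap",proj(s,(588*.64,219*.64),.1), "side cap",proj(t,(556*.64,370*.64),.1), "body", proj(s,(573*.64,235*.64),.04))
for n,p in [("red",(.602,-.0326)),("red s",(.5915,-.1051)),("blue",(.5996,.2727))]:print(n,(pix(t,[*p,.009])*1.5625).round(1))
E
```

```text
tape [0.4394 0.3369] predicted side px(800) [288.7 256.1]
blk [0.4393 0.2334] predicted side px(800) [293.3 285.9]
wax [0.4696 0.1211] predicted side px(800) [320.1 324.6]
white [ 0.4496 -0.016 ] predicted side px(800) [315.7 372.9]
pink [ 0.4687 -0.1409] predicted side px(800) [346.2 444.4]
blk long -145.27806347137164 0.04185072084471114 0.025478182022645065
bottle cap [ 0.70916583 -0.13434964] side cap [ 0.70702631 -0.14141892] body [ 0.70238222 -0.12935103]
red [434.4 381.4]
red s [443.  422.2]
blue [383.9 266.8]
```

>>> send_rows:
  plan:
    - [[-17.95,17.1,3.8,0,0,0],[-17.95,17.1,3.8,0,0,0],[-17.95,17.1,3.8,0,0,0],[-17.95,17.1,3.8,0,0,0],[-17.95,17.1,3.8,0,0,0],[-17.95,17.1,3.8,0,0,0],[-17.95,17.1,3.8,0,0,0],[-17.95,17.1,3.8,0,0,0]]
  fingers: 1

```text
clock: 0.77
tool_pos: [0.3837, -0.3715, 0.1885]
orientation: [180.0, -0.0, -153.7]
force: [0.1, -0.1, 1.3]
opening: 0.0876
gripper_force: 0.0
```

>>> send_rows:
  plan:
    - [[-17.95,17.1,3.8,0,0,26.1],[-17.95,17.1,3.8,0,0,26.1],[-17.95,17.1,3.8,0,0,26.1],[-17.95,17.1,3.8,0,0,26.1],[-17.95,17.1,3.8,0,0,26.1],[-17.95,17.1,3.8,0,0,26.1],[-17.95,17.1,3.8,0,0,26.1],[-17.95,17.1,3.8,0,0,26.1]]

```text
clock: 1.43
tool_pos: [0.4702, -0.1388, 0.15]
orientation: [180.0, -0.0, -179.9]
force: [0.2, 0.4, 0.9]
opening: 0.0875
gripper_force: 0.0
```

>>> send_rows:
  plan:
    - [[0.1,-0.2,7,0,0,0],[0.1,-0.2,10,0,0,0],[0.1,-0.2,12,0,0,0],[0.1,-0.2,13.4,0,0,0],[0.1,-0.2,13.8,0,0,0],[0.1,-0.2,13.8,0,0,0],[0.1,-0.2,13.8,0,0,0]]

```text
clock: 2.02
tool_pos: [0.4687, -0.1437, 0.0133]
orientation: [-180.0, 0.0, 180.0]
force: [0.1, -0.2, 0.4]
opening: 0.0879
gripper_force: 0.0
```

>>> send_rows:
  plan:
    - [[0,0,0,0,0,0],[0,0,0,0,0,0],[0,0,0,0,0,0],[0,0,0,0,0,0],[0,0,0,0,0,0],[0,0,0,0,0,0],[0,0,0,0,0,0],[0,0,0,0,0,0]]
  fingers: 0

```text
clock: 2.68
tool_pos: [0.4679, -0.1429, 0.0126]
orientation: [-180.0, 0.0, -180.0]
force: [-0.6, -0.0, 0.7]
opening: 0.0398
gripper_force: 0.0
```

>>> send_rows:
  plan:
    - [[0,0,0,0,0,0],[0,0,0,0,0,0],[0,0,0,0,0,0],[0,0,0,0,0,0]]

```text
clock: 3.02
tool_pos: [0.4679, -0.1429, 0.0126]
orientation: [180.0, -0.0, -180.0]
force: [0.2, 0.3, 1.0]
opening: 0.0317
gripper_force: 30.0
```

>>> send_rows:
  plan:
    - [[0,0,-1,0,0,0],[0,0,-4,0,0,0],[0,0,-7,0,0,0],[0,0,-8,0,0,0],[0,0,-8,0,0,0]]

```text
clock: 3.43
tool_pos: [0.4699, -0.143, 0.0955]
orientation: [180.0, 0.3, -180.0]
force: [-0.5, 0.3, -0.1]
opening: 0.0316
gripper_force: 30.0
```

>>> send_rows:
  plan:
    - [[-2,0.6,0,0,0,0],[-5.5,1.7,0,0,0,0],[-9,2.8,0,0,0,0],[-11.5,3.5,0,0,0,0],[-12.3,3.8,0,0,0,0],[-12.3,3.8,0,0,0,0]]

```text
clock: 3.93
tool_pos: [0.5921, -0.1043, 0.0908]
orientation: [-180.0, -0.1, -179.9]
force: [-0.7, -0.6, -0.7]
opening: 0.0312
gripper_force: 30.0
```

>>> send_rows:
  plan:
    - [[0,0,2,0,0,0],[0,0,4,0,0,0],[0,0,5.5,0,0,0],[0,0,6.5,0,0,0],[0,0,7,0,0,0],[0,0,7,0,0,0],[0,0,7,0,0,0]]

```text
clock: 4.52
tool_pos: [0.5905, -0.1051, 0.0227]
orientation: [-180.0, -0.0, -180.0]
force: [-0.2, -0.4, -0.4]
opening: 0.0319
gripper_force: 30.0
```

```bash
cat > look.py <<'E'
import sys
from plant import ctrl
from h import *
n=sys.argv[1];out=[]
for c,p in(("side",eval(sys.argv[2])),("top",eval(sys.argv[2]))):
    s=ctrl.snapshot(c);u,v=pix(s,p).astype(int);u=min(max(u,50),461);v=min(max(v,50),333)
    out.append(cv2.resize(s["img"][v-50:v+50,u-50:u+50,::-1],(400,400),interpolation=cv2.INTER_CUBIC))
cv2.imwrite(f"pics/{n}.png",cv2.hconcat(out));o=ctrl.get_obs();print(o["clock"],o["tool_pos"],o["force"])
E
python3 look.py l1 "[.5915,-.105,.02]"
```

```text
4.6167 [ 0.59088096 -0.10502646  0.02293374] [ 0.3697009   0.08344425 -0.44626893]
```

View pics/l1.png

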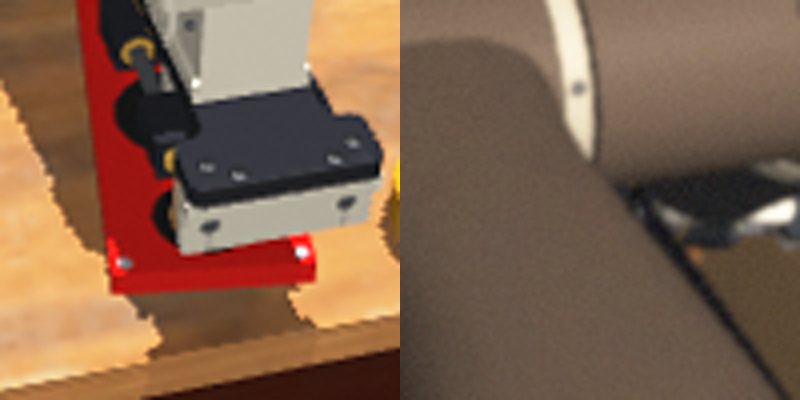

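The side view shows the gripper over the small recess of the red board, hiding the spool; forces are zero, so I lower slightly and release.

>>> send_rows:
  plan:
    - [[0,0,0.1,0,0,0],[0,0,0.1,0,0,0],[0,0,0.1,0,0,0]]

```text
clock: 4.87
tool_pos: [0.5909, -0.1049, 0.0217]
orientation: [180.0, 0.0, -180.0]
force: [-0.9, 0.5, 0.1]
opening: 0.0318
gripper_force: 30.0
```

>>> send_rows:
  plan:
    - [[0,0,0,0,0,0],[0,0,0,0,0,0],[0,0,0,0,0,0],[0,0,0,0,0,0],[0,0,0,0,0,0],[0,0,0,0,0,0]]
  fingers: 1

```text
clock: 5.37
tool_pos: [0.5909, -0.105, 0.0216]
orientation: [-180.0, -0.0, -180.0]
force: [-0.1, -1.2, -0.5]
opening: 0.0657
gripper_force: 0.0
```

>>> send_rows:
  plan:
    - [[0,0,-1,0,0,0],[0,0,-4,0,0,0],[0,0,-7,0,0,0],[0,0,-10,0,0,0],[0,0,-10,0,0,0]]

```text
clock: 5.78
tool_pos: [0.5946, -0.1051, 0.1289]
orientation: [-180.0, 0.6, -179.9]
force: [0.8, 0.5, -0.5]
opening: 0.0874
gripper_force: 0.0
```

>>> send_rows:
  plan:
    - [[1.5,2.8,0,0,0,-6],[3.5,6.5,0,0,0,-13],[5.5,10.3,0,0,0,-20],[7.5,14,0,0,0,-27],[9.5,17.7,0,0,0,-34],[11.3,21.1,0,0,0,-40],[12.1,22.6,0,0,0,-45],[12.1,22.6,0,0,0,-45]]

```text
clock: 6.45
tool_pos: [0.4687, 0.1239, 0.1227]
orientation: [-180.0, 0.1, -134.5]
force: [-0.2, -0.7, 0.0]
opening: 0.0876
gripper_force: 0.0
```

>>> send_rows:
  plan:
    - [[0,0,1,0,0,-7],[0,0,2,0,0,-14],[0,0,3,0,0,-21],[0,0,4,0,0,-28],[0,0,5,0,0,-35],[0,0,6,0,0,-42],[0,0,6,0,0,-45],[0,0,6,0,0,-45]]

```text
clock: 7.12
tool_pos: [0.4698, 0.1205, 0.0614]
orientation: [180.0, -0.0, -89.9]
force: [0.5, -0.6, -0.2]
opening: 0.0873
gripper_force: 0.0
```

```bash
python3 look.py l2 "[.53,.01,.02]"
```

```text
7.2167 [0.47022388 0.12088851 0.06197288] [-0.19429519 -0.37083621  1.61617576]
```

View pics/l2.png

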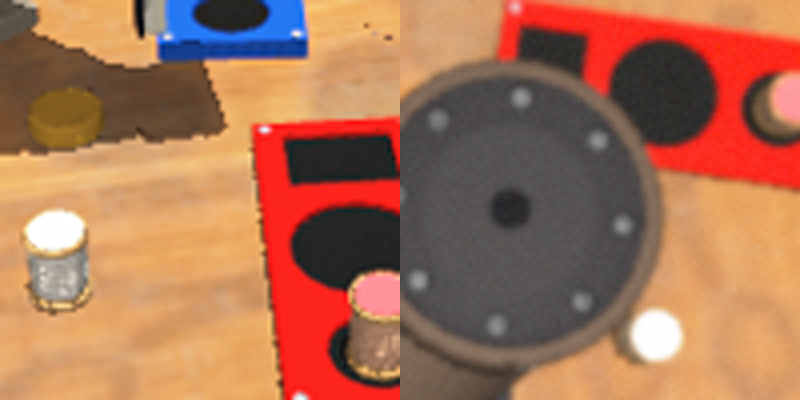

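The pink spool stands upright within its recess (top panel ~(785,105)). Now I grasp the wax.

>>> send_rows:
  plan:
    - [[0,0,2.5,0,0,0],[0,0,4.3,0,0,0],[0,0,5.1,0,0,0],[0,0,5.4,0,0,0],[0,0,5.4,0,0,0],[0,0,5.4,0,0,0]]

```text
clock: 7.72
tool_pos: [0.4704, 0.1213, 0.0083]
orientation: [-180.0, 0.0, -90.0]
force: [0.0, -0.3, 0.8]
opening: 0.0879
gripper_force: 0.0
```

>>> send_rows:
  plan:
    - [[0,0,0,0,0,0],[0,0,0,0,0,0],[0,0,0,0,0,0],[0,0,0,0,0,0],[0,0,0,0,0,0],[0,0,0,0,0,0],[0,0,0,0,0,0],[0,0,0,0,0,0]]
  fingers: 0

```text
clock: 8.38
tool_pos: [0.4698, 0.121, 0.0076]
orientation: [180.0, -0.0, -90.0]
force: [-1.5, -0.2, 1.0]
opening: 0.0435
gripper_force: 30.0
```

>>> send_rows:
  plan:
    - [[0,0,0,0,0,0],[0,0,0,0,0,0],[0,0,-1,0,0,0],[0,0,-3,0,0,0],[0,0,-5,0,0,0],[0,0,-7,0,0,0],[0,0,-7,0,0,0],[0,0,-7,0,0,0]]

```text
clock: 9.05
tool_pos: [0.4704, 0.1215, 0.0785]
orientation: [-179.9, 0.1, -90.0]
force: [-0.5, -0.5, -1.3]
opening: 0.0436
gripper_force: 30.0
```

>>> send_rows:
  plan:
    - [[1.5,-1.3,0,0,0,0],[4,-3.4,0,0,0,0],[7,-6,0,0,0,0],[10,-8.6,0,0,0,0],[13,-11.1,0,0,0,0],[15,-12.9,0,0,0,0],[15.4,-13.2,0,0,0,0],[15.4,-13.2,0,0,0,0]]

```text
clock: 9.72
tool_pos: [0.6018, -0.0347, 0.0755]
orientation: [179.8, -0.0, -90.2]
force: [-1.2, 1.2, -0.3]
opening: 0.0436
gripper_force: 30.0
```

>>> send_rows:
  plan:
    - [[0,0,2,0,0,0],[0,0,4,0,0,0],[0,0,5.2,0,0,0],[0,0,5.8,0,0,0],[0,0,6,0,0,0],[0,0,6,0,0,0],[0,0,6,0,0,0]]

```text
clock: 10.3
tool_pos: [0.6018, -0.0323, 0.0179]
orientation: [-180.0, 0.0, -89.9]
force: [0.7, 0.9, -0.0]
opening: 0.0439
gripper_force: 30.0
```

>>> send_rows:
  plan:
    - [[0,0,0.05,0,0,0],[0,0,0.05,0,0,0],[0,0,0.05,0,0,0],[0,0,0.05,0,0,0],[0,0,0.05,0,0,0]]
  fingers: 1

```text
clock: 10.72
tool_pos: [0.602, -0.0329, 0.0173]
orientation: [-180.0, 0.0, -90.0]
force: [-0.7, 0.4, -1.2]
opening: 0.0715
gripper_force: 0.0
```

>>> send_rows:
  plan:
    - [[0,0,0,0,0,0],[0,0,-1,0,0,0],[0,0,-3.5,0,0,0],[0,0,-6.5,0,0,0],[0,0,-8,0,0,0],[0,0,-8,0,0,0]]

```text
clock: 11.22
tool_pos: [0.6045, -0.0327, 0.1021]
orientation: [-179.6, 0.0, -89.9]
force: [0.5, 0.2, 0.5]
opening: 0.0873
gripper_force: 0.0
```

>>> send_rows:
  plan:
    - [[-2,1.2,0,0,0,0],[-5,3.1,0,0,0,0],[-8,4.9,0,0,0,0],[-11,6.7,0,0,0,0],[-13.3,8.1,0,0,0,0],[-13.3,8.1,0,0,0,0]]

```text
clock: 11.72
tool_pos: [0.5189, 0.1029, 0.0976]
orientation: [-180.0, 0.0, -89.8]
force: [-0.4, -0.9, 0.4]
opening: 0.0873
gripper_force: 0.0
```

>>> send_rows:
  plan:
    - [[-2,1.2,0,0,0,-6],[-5,3.1,0,0,0,-13],[-8,4.9,0,0,0,-20],[-11,6.7,0,0,0,-27],[-13.3,8.1,0,0,0,-33],[-13.3,8.1,0,0,0,-34.7],[-13.3,8.1,0,0,0,-34.7]]

```text
clock: 12.3
tool_pos: [0.4393, 0.2342, 0.0975]
orientation: [-180.0, 0.0, -55.0]
force: [0.6, -0.1, -0.4]
opening: 0.0876
gripper_force: 0.0
```

```bash
python3 look.py l3 "[.56,.06,.02]"
```

```text
12.4 [0.43983096 0.23281999 0.09717325] [0.26049665 0.02828651 0.6781722 ]
```

View pics/l3.png

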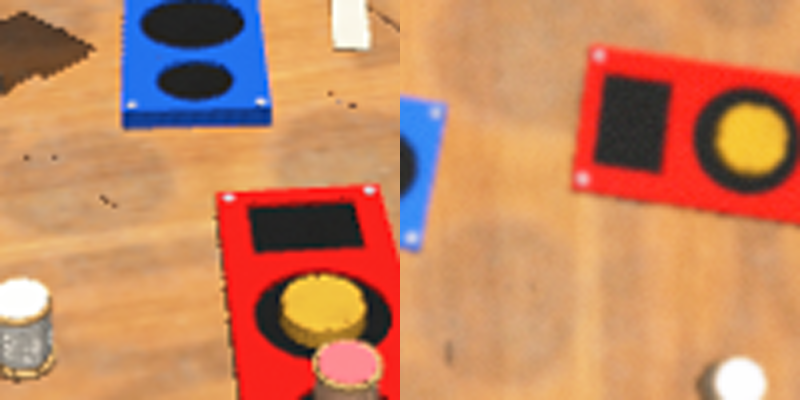

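The wax lies flat and centred in the large recess (top panel (752,138)). Now the block.

>>> send_rows:
  plan:
    - [[0,0,3,0,0,0],[0,0,6,0,0,0],[0,0,8,0,0,0],[0,0,8.7,0,0,0],[0,0,8.9,0,0,0],[0,0,8.9,0,0,0],[0,0,8.9,0,0,0]]

```text
clock: 12.98
tool_pos: [0.4406, 0.2333, 0.0091]
orientation: [-179.9, 0.0, -55.3]
force: [0.6, 0.5, 0.6]
opening: 0.0876
gripper_force: 0.0
```

>>> send_rows:
  plan:
    - [[0,0,0,0,0,0],[0,0,0,0,0,0],[0,0,0,0,0,0],[0,0,0,0,0,0],[0,0,0,0,0,0],[0,0,0,0,0,0],[0,0,0,0,0,0],[0,0,0,0,0,0]]
  fingers: 0

```text
clock: 13.65
tool_pos: [0.4398, 0.2331, 0.0081]
orientation: [180.0, -0.0, -55.3]
force: [-0.3, -0.5, 2.2]
opening: 0.0438
gripper_force: 29.9
```

>>> send_rows:
  plan:
    - [[0,0,0,0,0,0],[0,0,0,0,0,0],[0,0,-1,0,0,0],[0,0,-3,0,0,0],[0,0,-5,0,0,0],[0,0,-7,0,0,0],[0,0,-7,0,0,0],[0,0,-7,0,0,0]]

```text
clock: 14.32
tool_pos: [0.4402, 0.2336, 0.079]
orientation: [-179.9, 0.0, -55.3]
force: [0.0, -0.2, -0.5]
opening: 0.0438
gripper_force: 29.9
```

```bash
python3 look.py l4 "[.44,.2334,.08]"
```

```text
14.4167 [0.43937891 0.23264458 0.07746926] [-0.12458519  0.41590952  0.23836779]
```

View pics/l4.png

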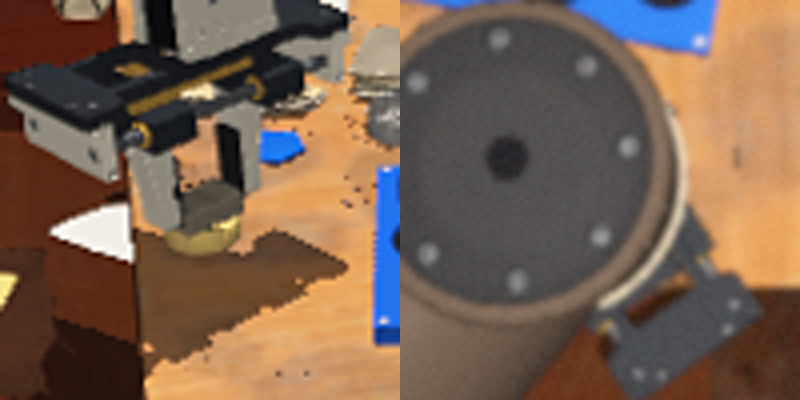

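The block is held level between the fingers (side panel (210,200)). Carrying it to the red rectangular recess.

>>> send_rows:
  plan:
    - [[2.5,-0.3,0,0,0,5],[6,-0.8,0,0,0,11],[10,-1.3,0,0,0,18],[14,-1.8,0,0,0,25],[18,-2.3,0,0,0,32],[22,-2.8,0,0,0,38],[25,-3.2,0,0,0,42],[25.8,-3.3,0,0,0,43.3]]

```text
clock: 15.08
tool_pos: [0.6155, 0.0361, 0.076]
orientation: [179.9, -0.1, -99.0]
force: [1.2, 0.3, -0.1]
opening: 0.0435
gripper_force: 29.9
```

>>> send_rows:
  plan:
    - [[0,0,0,0,0,0],[0,0,2,0,0,0],[0,0,4,0,0,0],[0,0,5.2,0,0,0],[0,0,5.8,0,0,0],[0,0,6,0,0,0],[0,0,6,0,0,0],[0,0,6,0,0,0]]

```text
clock: 15.75
tool_pos: [0.6139, 0.0403, 0.0184]
orientation: [-180.0, 0.0, -98.5]
force: [-0.1, -0.4, -0.1]
opening: 0.0436
gripper_force: 29.9
```

```bash
python3 look.py l5 "[.6,.03,.02]"
```

```text
15.85 [0.61421541 0.04023282 0.01857498] [-0.15319042  0.4974924  -0.12413795]
```

View pics/l5.png

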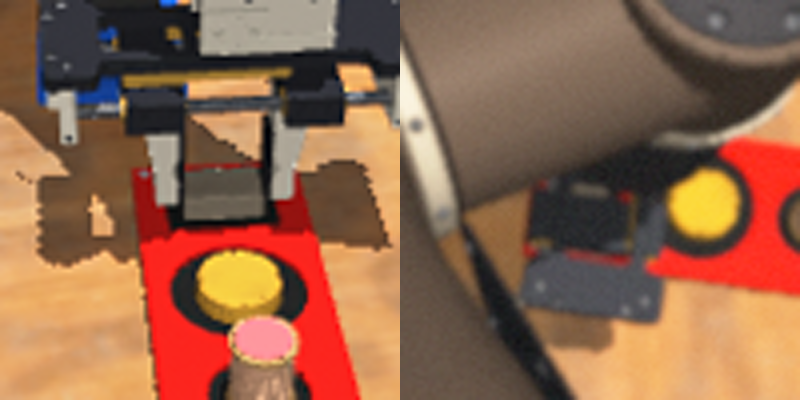

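The block sits square over the rectangular recess (side panel (228,195)). Release, then to the white spool.

>>> send_rows:
  plan:
    - [[0,0,0.1,0,0,0],[0,0,0.1,0,0,0],[0,0,0.1,0,0,0]]

```text
clock: 16.1
tool_pos: [0.6139, 0.0398, 0.0172]
orientation: [-180.0, 0.0, -98.6]
force: [-0.2, -0.7, -0.9]
opening: 0.0432
gripper_force: 29.9
```

>>> send_rows:
  plan:
    - [[0,0,0,0,0,0],[0,0,0,0,0,0],[0,0,0,0,0,0],[0,0,0,0,0,0],[0,0,-1,0,0,0],[0,0,-4,0,0,0],[0,0,-7,0,0,0],[0,0,-9,0,0,0]]
  fingers: 1

```text
clock: 16.77
tool_pos: [0.6148, 0.0398, 0.1105]
orientation: [-179.9, 0.0, -98.6]
force: [0.9, -0.9, 1.0]
opening: 0.0864
gripper_force: 0.0
```

>>> send_rows:
  plan:
    - [[1,2,0,0,0,0],[2.8,5.4,0,0,0,0],[4.6,8.9,0,0,0,0],[6.4,12.4,0,0,0,0],[7.7,14.9,0,0,0,0],[8,15.4,0,0,0,0],[8,15.4,0,0,0,0],[8,15.4,0,0,0,0]]

```text
clock: 17.43
tool_pos: [0.4508, -0.0161, 0.1082]
orientation: [-179.9, 0.1, -98.6]
force: [0.7, 0.3, 0.6]
opening: 0.0877
gripper_force: 0.0
```

```bash
python3 look.py l6 "[.6,-.01,.02]"
```

```text
17.5333 [ 0.45116196 -0.01581491  0.1075685 ] [-0.33216323 -0.13855594  0.65413935]
```

View pics/l6.png

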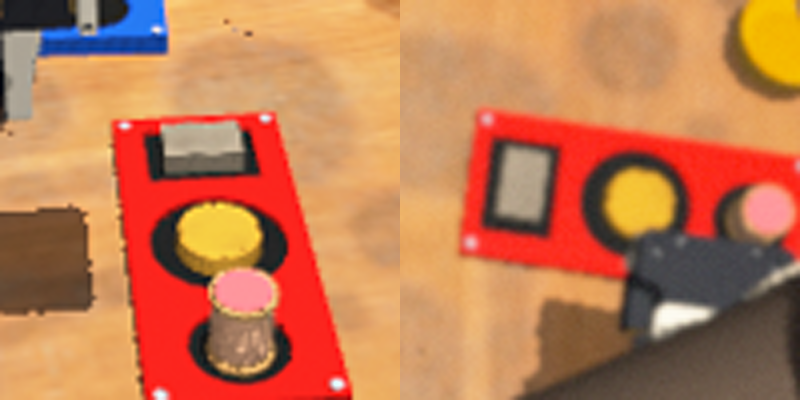

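Red kit is complete: block (522,185), wax (640,202), spool (768,210), all inside their recesses. Now the white spool.

>>> send_rows:
  plan:
    - [[0,0,3,0,0,0],[0,0,6,0,0,0],[0,0,8.2,0,0,0],[0,0,9.1,0,0,0],[0,0,9.4,0,0,0],[0,0,9.4,0,0,0],[0,0,9.4,0,0,0]]

```text
clock: 18.12
tool_pos: [0.4505, -0.0161, 0.0132]
orientation: [-180.0, -0.0, -98.6]
force: [0.7, -0.5, -0.4]
opening: 0.0875
gripper_force: 0.0
```

>>> send_rows:
  plan:
    - [[0,0,0,0,0,0],[0,0,0,0,0,0],[0,0,0,0,0,0],[0,0,0,0,0,0],[0,0,0,0,0,0],[0,0,0,0,0,0],[0,0,0,0,0,0],[0,0,0,0,0,0]]
  fingers: 0

```text
clock: 18.78
tool_pos: [0.4497, -0.0164, 0.0131]
orientation: [-180.0, 0.0, -98.6]
force: [0.0, 0.5, 0.7]
opening: 0.04
gripper_force: 0.0
```

>>> send_rows:
  plan:
    - [[0,0,0,0,0,0],[0,0,0,0,0,0],[0,0,0,0,0,0],[0,0,0,0,0,0],[0,0,0,0,0,0]]

```text
clock: 19.2
tool_pos: [0.4496, -0.0164, 0.0131]
orientation: [180.0, -0.0, -98.6]
force: [-0.7, -0.6, 0.7]
opening: 0.032
gripper_force: 30.0
```

>>> send_rows:
  plan:
    - [[0,0,-1,0,0,0],[0,0,-3,0,0,0],[0,0,-5,0,0,0],[0,0,-7,0,0,0],[0,0,-8,0,0,0],[0,0,-8,0,0,0],[0,0,-8,0,0,0]]

```text
clock: 19.78
tool_pos: [0.4498, -0.0162, 0.0933]
orientation: [-179.9, 0.1, -98.6]
force: [-0.7, -0.6, -1.9]
opening: 0.0321
gripper_force: 30.0
```

>>> send_rows:
  plan:
    - [[-2.5,-1.1,0,0,0,0],[-6,-2.6,0,0,0,0],[-9.8,-4.3,0,0,0,0],[-13.5,-5.9,0,0,0,0],[-17.2,-7.5,0,0,0,0],[-21,-9.1,0,0,0,0],[-23,-10,0,0,0,0],[-23.5,-10.2,0,0,0,0]]

```text
clock: 20.45
tool_pos: [0.587, 0.2039, 0.0907]
orientation: [179.9, -0.1, -98.5]
force: [0.8, -0.3, -0.1]
opening: 0.032
gripper_force: 30.0
```

>>> send_rows:
  plan:
    - [[0,0,0,0,0,0],[0,0,2,0,0,0],[0,0,4,0,0,0],[0,0,5.8,0,0,0],[0,0,6.8,0,0,0],[0,0,7,0,0,0],[0,0,7,0,0,0],[0,0,7.1,0,0,0]]

```text
clock: 21.12
tool_pos: [0.5853, 0.2001, 0.0221]
orientation: [180.0, -0.0, -98.6]
force: [0.1, 0.2, -0.5]
opening: 0.0315
gripper_force: 30.0
```

```bash
python3 look.py l7 "[.58,.2,.03]"
```

```text
21.2167 [0.5855291  0.20044074 0.02217024] [-0.81396115 -0.63656416 -0.54482661]
```

View pics/l7.png

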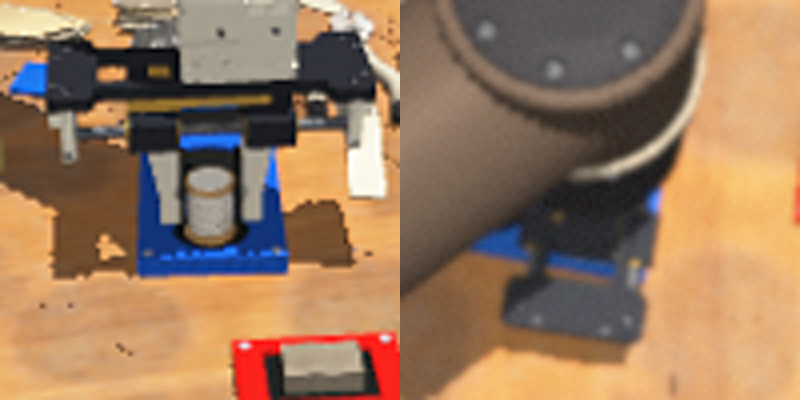

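The white spool stands inside the small blue recess (side panel (210,205)). Release and go for the tape.

>>> send_rows:
  plan:
    - [[0,0,0,0,0,0],[0,0,0,0,0,0],[0,0,0,0,0,0],[0,0,0,0,0,0],[0,0,0,0,0,0],[0,0,0,0,0,0]]
  fingers: 1

```text
clock: 21.72
tool_pos: [0.5856, 0.2008, 0.0221]
orientation: [-180.0, 0.0, -98.6]
force: [0.1, 1.2, -0.3]
opening: 0.0663
gripper_force: 0.0
```

>>> send_rows:
  plan:
    - [[0,0,-1,0,0,0],[0,0,-4,0,0,0],[0,0,-7,0,0,0],[0,0,-9,0,0,0],[0,0,-9,0,0,0]]

```text
clock: 22.13
tool_pos: [0.5883, 0.2022, 0.1181]
orientation: [-179.6, 0.3, -98.5]
force: [1.1, 0.6, 0.3]
opening: 0.0877
gripper_force: 0.0
```

>>> send_rows:
  plan:
    - [[-1.5,2.2,0,0,0,0],[-3.5,5.1,0,0,0,0],[-6,8.8,0,0,0,0],[-8.4,12.3,0,0,0,0],[-10.5,15.4,0,0,0,0],[-11.3,16.5,0,0,0,0],[-11.3,16.5,0,0,0,0],[-11.3,16.5,0,0,0,0]]

```text
clock: 22.8
tool_pos: [0.4386, 0.3379, 0.1126]
orientation: [-180.0, 0.0, -98.4]
force: [0.3, 0.4, -0.2]
opening: 0.0873
gripper_force: 0.0
```

>>> send_rows:
  plan:
    - [[0,0,3,0,0,0],[0,0,6,0,0,0],[0,0,8.5,0,0,0],[0,0,9.8,0,0,0],[0,0,10.3,0,0,0],[0,0,10.4,0,0,0],[0,0,10.4,0,0,0],[0,0,10.4,0,0,0]]

```text
clock: 23.47
tool_pos: [0.4401, 0.3375, 0.0091]
orientation: [-180.0, 0.1, -98.6]
force: [0.3, 0.7, 0.1]
opening: 0.0877
gripper_force: 0.0
```

>>> send_rows:
  plan:
    - [[0,0,0,0,0,0],[0,0,0,0,0,0],[0,0,0,0,0,0],[0,0,0,0,0,0],[0,0,0,0,0,0],[0,0,0,0,0,0],[0,0,0,0,0,0],[0,0,0,0,0,0]]
  fingers: 0

```text
clock: 24.13
tool_pos: [0.4393, 0.3372, 0.0082]
orientation: [-180.0, 0.0, -98.6]
force: [0.0, -0.0, 2.0]
opening: 0.0507
gripper_force: 30.0
```

>>> send_rows:
  plan:
    - [[0,0,-1,0,0,0],[0,0,-3,0,0,0],[0,0,-5,0,0,0],[0,0,-7,0,0,0],[0,0,-7,0,0,0],[0,0,-7,0,0,0]]

```text
clock: 24.63
tool_pos: [0.4398, 0.3379, 0.0798]
orientation: [-179.9, 0.2, -98.6]
force: [-1.0, -0.1, -0.6]
opening: 0.0509
gripper_force: 30.0
```

>>> send_rows:
  plan:
    - [[0.5,-2,0,0,0,0],[1.2,-5,0,0,0,0],[2,-8.6,0,0,0,0],[2.9,-12.2,0,0,0,0],[3.7,-15.5,0,0,0,0],[4,-16.8,0,0,0,0],[4,-16.8,0,0,0,0],[4,-16.8,0,0,0,0]]

```text
clock: 25.3
tool_pos: [0.5991, 0.2715, 0.0766]
orientation: [179.9, -0.1, -98.7]
force: [-1.8, 0.6, -1.4]
opening: 0.0508
gripper_force: 30.0
```

>>> send_rows:
  plan:
    - [[0,0,2,0,0,0],[0,0,4,0,0,0],[0,0,5.2,0,0,0],[0,0,5.8,0,0,0],[0,0,6,0,0,0],[0,0,6,0,0,0],[0,0,6.1,0,0,0],[0,0,6.1,0,0,0]]

```text
clock: 25.97
tool_pos: [0.5999, 0.273, 0.0178]
orientation: [-179.9, 0.1, -98.6]
force: [0.8, 0.3, -0.2]
opening: 0.0511
gripper_force: 30.0
```

```bash
python3 look.py l8 "[.59,.26,.02]"
```

```text
26.0667 [0.5998057  0.27280399 0.01776154] [-0.00364001 -0.3929263  -0.18050068]
```

View pics/l8.png

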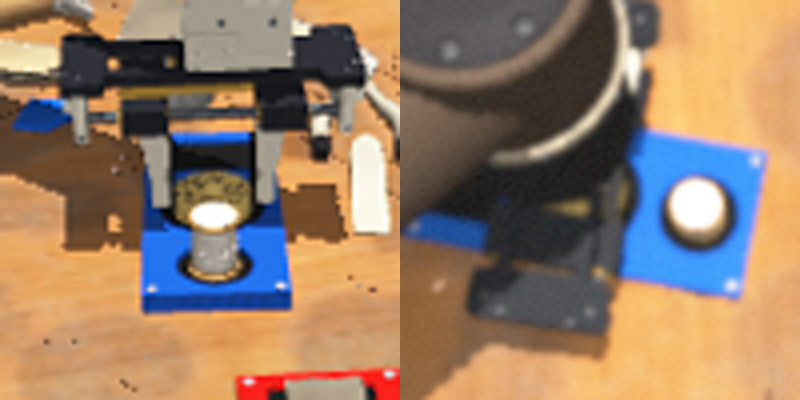

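The tape is over the large blue recess (side panel (212,200)) and the white spool is well placed. Release, lift and back off.

>>> send_rows:
  plan:
    - [[0,0,0,0,0,0],[0,0,0,0,0,0],[0,0,0,0,0,0],[0,0,0,0,0,0],[0,0,0,0,0,0],[0,0,0,0,0,0]]
  fingers: 1

```text
clock: 26.57
tool_pos: [0.5995, 0.2725, 0.0171]
orientation: [180.0, -0.0, -98.6]
force: [-0.8, 0.3, 0.8]
opening: 0.0844
gripper_force: 0.0
```

>>> send_rows:
  plan:
    - [[0,0,-1,0,0,0],[0,0,-4,0,0,0],[0,0,-8,0,0,0],[0,0,-12,0,0,0],[0,0,-14,0,0,0],[0,0,-14,0,0,0]]

```text
clock: 27.07
tool_pos: [0.6023, 0.2741, 0.1647]
orientation: [-179.5, 0.4, -98.5]
force: [-0.1, 0.5, 0.2]
opening: 0.0879
gripper_force: 0.0
```

>>> send_rows:
  plan:
    - [[2,2,0,0,0,0],[4,5,0,0,0,0],[6,8,0,0,0,0],[8,11,0,0,0,0],[10,14,0,0,0,0],[12,16,0,0,0,0],[12,16,0,0,0,0],[12,16,0,0,0,0]]

```text
clock: 27.73
tool_pos: [0.4225, 0.1772, 0.1582]
orientation: [-179.9, 0.1, -98.5]
force: [1.3, -0.0, 0.6]
opening: 0.0876
gripper_force: 0.0
```

```bash
python3 - <<'E'
from plant import ctrl
import cv2
o=[]
for n,(u,v) in(("side",(150,80)),("top",(120,110))):
    s=ctrl.snapshot(n);o.append(cv2.resize(s["img"][v:v+220,u:u+280,::-1] if n=="side" else s["img"][v:v+170,u:u+280,::-1],(780,295) if 0 else (400,300) if n=="side" else (400,300)))
cv2.imwrite("pics/fin.png",cv2.hconcat(o))
E
```

```text
(no output)
```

View pics/fin.png

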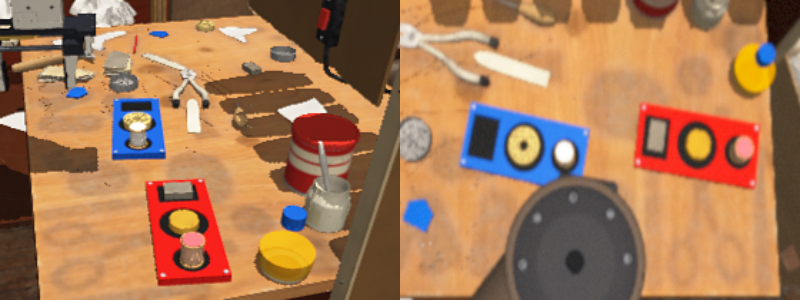

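All five pieces sit in their recesses: top panel shows tape (522,145), white (564,155), block (656,137), wax (697,145), pink (740,148). Chalk, tin and bottle are where they were. Handing in.

```bash
python3 -c "
from plant import ctrl
print(ctrl.close_job())"
```

```text
the job is handed in; nothing more can be done
None
```

Both kits are made up as asked and the job is handed in at about 28 s: all five pieces are released in their recesses, and the final picture shows the chalk, tin and bottle unmoved.

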